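# Move the row of optics to the bench rack in reverse order

## Robot

A 6-joint arm with a two-finger parallel gripper is mounted at the origin on the work surface. World frame = base frame: x ahead of the robot, y to its left, z up, the work surface at z = 0. Lengths are in m, angles in degrees, forces in N, time in s.
With the tool pointing down it reaches from about 0.35 to 0.975 m from the base axis. Payload 7.1 kg.
Tool frame: the origin (TCP) lies at the very end of the fingers, on their centre line; the grasp point (between the pads) lies 19 mm behind it; z points along the fingers, y is the line along which they close (so a half turn about z gives the same grasp; the last joint's range is limited). The gripper opens to 88 mm and grips with 3 to 60 N. Pads are 20 mm wide; open, the fingers measure 115 mm over their backs; the gripper's body (75 mm by 178 mm) begins 61 mm behind the grasp point.
Start: joints at [74.714, 24.242, 93.386, -0, 62.372, -1.089], TCP at [0.153, 0.606, 0.223] pointing down, gripper open.
Joint ranges: [-172.04, 172.04], [-51.8, 120.97], [4.93, 147.93], [-75.15, 255.16], [6.16, 154.13], [-145.62, 145.62]. Speed limits (degrees/s): [136.94, 136.94, 172.46, 180, 180, 180].

## Interface

Orientations are given as a 3x3 rotation matrix whose columns are the frame's x, y, z axes.
In Python, from plant import r, cams gives the robot as it stands.
- The arm moves only by the tool step_arm, never from a script. Its argument "moves" is a list of rows, each an object of numbers: "x", "y", "z": the shift along the tool's x, y, z in cm; "ax", "ay", "az": the turn, a rotation vector about the tool's x, y, z in rad; "jaw": the opening, from -1 (shut) to 1 (fully open). In form: [{"x": .., "y": .., "z": .., "ax": .., "ay": .., "az": .., "jaw": ..}, ...]. A call has exactly 10 rows; each row shifts and turns the commanded pose from where the row before left it, along the tool's axes as they then stand; what a row does not reach is not made up. A row lasts 1/12 s, in which the tool goes at most 41.7 mm and 7.16 degrees, less where a joint would pass 70% of its speed; a pose out of reach is approached as far as the arm can. A call with a gripper value outside its range is refused whole. The fingers move at their own pace and stop on an object; "grip_force" is the grip in N (left out, the last holds). Time passes only in rows, so rows that do not move let the fingers close, or fill a call up. It gives the time, the measured TCP pose, the force, the opening and the grip force at its end, in the units of the state.
- r.get_state(): the state, without advancing time (a new reading comes with each control period).
- cams.camera(name): name is "scene" or "top"; returns (picture, depth): 480x640x3 uint8, red, green, blue; 480x640 float32, m along the optical axis (not along the pixel's ray), 0 where there is no reading.
- cams.calibration(name): a dict with "fx", "fy", "cx", "cy" (pixels), "k1" (the pictures are not rectified: a ray, as slopes to the right and down, at radius r is drawn at 1 + k1 r^2 times it, then the intrinsics apply), "rvec" (rotation vector, rad) and "tvec" (3), from world to camera coordinates, as OpenCV has them. Camera axes: x right, y down, z forward; pixel columns grow to the right and rows downward; lengths in m; the calibration is good to about 2 mm. A picture is of the moment at which its call begins. calibration takes no time and is no camera call.
- r.finish_job(): hands the job in; it is judged then, once.
The state is a dict: "clock": time; "q": joint angles; "joint_vel": joint speeds; "joint_torque": joint torques, N m; "ee_pos": TCP position; "tool_rot": TCP orientation; "force": force on the tool from outside, world axes, zero at the start; "torque": the same for the moment, N m; "finger_gap": opening from 0.0 (shut) to 1.0 (fully open); "grip_force": force on a finger pad.
Only numpy, scipy, OpenCV 4.12 (cv2) and the standard library are available. Lean on these libraries where they do the work, as an engineer would, in place of code of your own. Each camera call takes 0.05 s, during which the arm holds its last target. There are 200 camera calls.

## Task

Move the four optical parts from the plywood carrier to the empty aluminium rack, one to a bay, in the reverse order: the part nearest the carrier's knob goes into the bay farthest from the rack's knob, and so on, so that the part farthest from the carrier's knob ends up next to the rack's knob. Keep each part upright, set it down inside its bay rather than dropping it, and leave all four standing there.

Things in the scene. Friction and masses are not known exactly. Their poses are not given: they have to be found in the camera images.
- carrier: Plywood carrier holding the parts at the start: 66 (x) x 264 mm (y), walls and dividers 4 mm thick, tops at z = 16 mm; four bays at y = +97.5, +32.5, -32.5, -97.5 mm, x = 0, each 61 (y) x 58 mm (x) inside, a cork pad in each. Knob, black plastic, 22 mm across, 30 mm high, beyond the +y end at y = +146 mm. Origin: underside centre, on the bench; z up. Fixed, left or right on the bench, any yaw.
- rack: Empty aluminium rack to be filled: 66 (x) x 264 mm (y), walls and dividers 4 mm thick, tops at z = 16 mm; four bays at y = +97.5, +32.5, -32.5, -97.5 mm, x = 0, each 61 (y) x 58 mm (x) inside, bay floor at z = 6 mm. Knob, plain steel, 22 mm across, 30 mm high, beyond the +y end at y = +146 mm. Origin: underside centre, on the bench; z up. Fixed, left or right on the bench, any yaw.
- tube: Lens tube: black cylinder, 30 mm diameter up to 72 mm, then a collar of 36 mm diameter to its top at 90 mm, with glass in the top; about 0.11 kg. Grip its plain part or the collar. Loose, upright; starts within 4 mm (x, y) of its carrier bay's middle, underside 7 mm above the bench. Origin: underside centre; z up along its axis.
- objective: Microscope objective standing nose up: steel cylinder, 34 mm diameter up to 48 mm, then brass, tapering to a nose of 18 mm diameter from 60 mm to the top at 70 mm; about 0.14 kg. Loose, upright; starts within 4 mm (x, y) of its carrier bay's middle, underside 7 mm above the bench. Origin: underside centre; z up along its axis.
- cube: Beam-splitter housing: black square block, 38 x 38 mm and 60 mm tall, with a round window in the top; about 0.15 kg. Its x and y axes are normal to its sides; at the start its sides are turned at most 0.15 rad from the carrier's. Loose, upright; starts within 4 mm (x, y) of its carrier bay's middle, underside 7 mm above the bench. Origin: underside centre; z up along its axis.
- post: Pillar post: steel rod, 25 mm diameter, 100 mm tall in all, on a round foot of 38 mm diameter and 8 mm thickness; about 0.30 kg. Loose, upright; starts within 4 mm (x, y) of its carrier bay's middle, underside 7 mm above the bench. Origin: underside centre; z up along its axis.
- pad_tube: The thin cork pad, 54 x 54 x 3 mm, fixed in the carrier bay where the lens tube stands at the start; it stays there and so marks that part's starting bay. Origin: underside centre, 4 mm above the bench; y along the row.
- pad_objective: The thin cork pad, 54 x 54 x 3 mm, fixed in the carrier bay where the objective stands at the start; it stays there and so marks that part's starting bay. Origin: underside centre, 4 mm above the bench; y along the row.
- pad_cube: The thin cork pad, 54 x 54 x 3 mm, fixed in the carrier bay where the square block stands at the start; it stays there and so marks that part's starting bay. Origin: underside centre, 4 mm above the bench; y along the row.
- pad_post: The thin cork pad, 54 x 54 x 3 mm, fixed in the carrier bay where the pillar post stands at the start; it stays there and so marks that part's starting bay. Origin: underside centre, 4 mm above the bench; y along the row.
Mind the look-alikes: they are no part of the job. What is shaped like the objective but green or red is not meant.

How it is judged:
By the outcome, as a careful person would: the job done as asked, in the order asked, and still so for the second after the job is handed in, with the robot touching nothing.
It also fails if it takes over 109 s, if anything falls off the work surface, if the arm or the gripper's body presses on something with over 40 N, if the wrist force passes 120 N, or if a joint passes its speed limit or range.

## Working session

There is one attempt and no reset: what is moved stays moved. The work goes in short steps, Python scripts to look and compute and a tool call to move; the robot and the scene stay as the last step left them, time stands still between calls to the robot, and variables do not carry over. Pictures are saved under pics/ and viewed, at most 14 in all, crops included, and the job is handed in when it is done.

Besides the shell and the picture viewer there is one more tool, called after "Request:" by a JSON object that holds its "api" and its "payload". step_arm: Moves the arm, as the interface text tells. Its arguments: {"type":"object","properties":{"moves":{"type":"array"},"grip_force":{"type":"number"}},"required":["moves"]}

```bash
ls; mkdir -p pics; python3 - <<'E'
from plant import r,cams
import cv2
print(r.get_state())
for n in("scene","top"):
    p,d=cams.camera(n);cv2.imwrite(f"pics/{n}0.png",p[:,:,::-1]);import numpy as np;np.save(f"{n}0.npy",d);print(cams.calibration(n))
E
```

```text
pics
{'clock': 0.0, 'q': array([ 7.47138939e+01,  2.42842880e+01,  9.34332109e+01,  3.76813209e-05,
        6.23713489e+01, -1.08800086e+00]), 'joint_vel': array([ 0.17391562, -0.04975948, -0.04744808, -0.03718966, -0.02580046,
        0.00229029]), 'joint_torque': array([ 1.36052728e-03, -5.44628870e+01, -2.73668325e+01,  6.43243175e-02,
        2.26618443e-02, -1.35400451e-04]), 'ee_pos': array([0.15311474, 0.60536507, 0.22189106]), 'tool_rot': array([[-9.69453380e-01,  2.45275305e-01, -4.09383446e-04],
       [ 2.45275645e-01,  9.69452227e-01, -1.49567074e-03],
       [ 3.00265952e-05, -1.55039485e-03, -9.99998798e-01]]), 'force': array([ 0.1035376 , -0.00125068,  0.50783911]), 'torque': array([-0.00236749, -0.0110474 ,  0.03277515]), 'grip_force': 0.0, 'finger_gap': 1.0017828673657765}
{'fx': 460.2476305018426, 'fy': 460.2476305018426, 'cx': 318.5438273942335, 'cy': 239.67308368941775, 'k1': -0.04376894440528082, 'rvec': array([ 1.73085856,  1.58782651, -0.78514946]), 'tvec': array([-0.01215419, -0.297338  ,  1.29782772])}
{'fx': 578.6292631144172, 'fy': 578.6292631144172, 'cx': 308.77350842514073, 'cy': 233.20147906655785, 'k1': 0.01404692667454114, 'rvec': array([ 2.16082108, -2.17475918,  0.06911965]), 'tvec': array([-0.04274882,  0.56514605,  0.97675485])}
```

View pics/scene0.png

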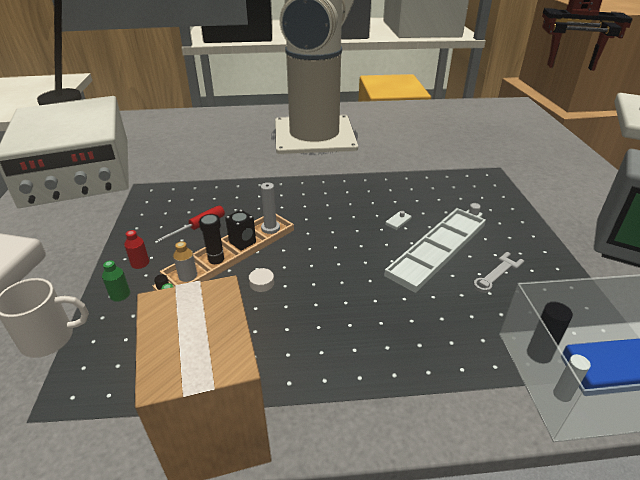

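View pics/top0.png

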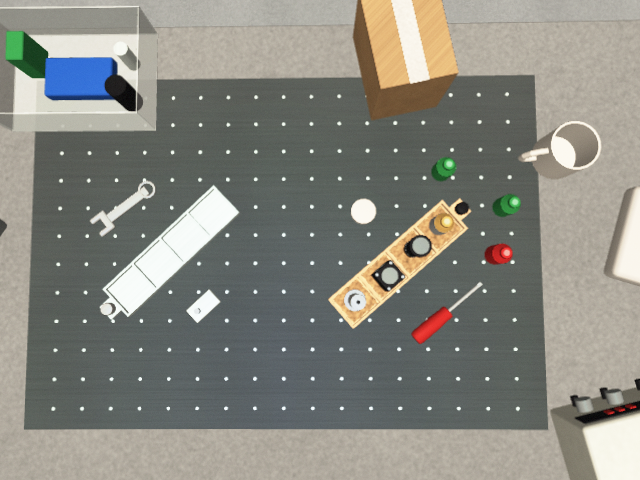

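The scene view shows the robot at the top. In the top view the carrier runs from its black knob (461,208) through objective (443,222), tube (420,245), cube (389,275) and post (355,299). The rack's steel knob is at (108,309). Look-alikes: green (445,168), green (508,204) and red (500,253) objectives, plus the tube and post shapes in the bin (120,90) and (123,52). The brass one at (443,222), inside the carrier, is the objective I want.

```bash
cat > h.py <<'E'
import numpy as np,cv2
from plant import r,cams
def pix2w(n,u,v,z):
    c=cams.calibration(n);K=np.array([[c['fx'],0,c['cx']],[0,c['fy'],c['cy']],[0,0,1]])
    s=cv2.undistortPoints(np.array([[[u,v]]],float),K,np.array([c['k1'],0,0,0,0]))[0,0]
    R=cv2.Rodrigues(c['rvec'])[0];t=c['tvec'];o=-R.T@t;d=R.T@np.array([*s,1.])
    return o+d*(z-o[2])/d[2]
def w2pix(n,P):
    c=cams.calibration(n);K=np.array([[c['fx'],0,c['cx']],[0,c['fy'],c['cy']],[0,0,1]])
    return cv2.projectPoints(np.atleast_2d(np.array(P,float)),c['rvec'],c['tvec'],K,np.array([c['k1'],0,0,0,0]))[0][:,0]
def crop(im,u0,v0,w,h,s,f):
    cv2.imwrite(f,cv2.resize(im[v0:v0+h,u0:u0+w,::-1],None,fx=s,fy=s,interpolation=cv2.INTER_CUBIC))
E
python3 - <<'E'
from h import *
im=cv2.imread('pics/top0.png')[:,:,::-1]
crop(im,320,190,160,145,5,'pics/c1.png');crop(im,90,180,160,145,5,'pics/c2.png')
d=np.load('top0.npy')
for n,u,v,z in [("ck",461,208,.03),("obj",445,222,.07),("post",356,299,.1),("rk",108,309,.03)]: print(n,pix2w('top',u,v,z),d[v,u])
E
```

```text
ck [ 0.6057059 -0.307492   0.03     ] 0.99290466
obj [ 0.57770715 -0.27108431  0.07      ] 0.9416907
post [ 0.45361618 -0.12193372  0.1       ] 0.9088957
rk [0.4368999  0.29718738 0.03      ] 0.9928799
```

View pics/c1.png

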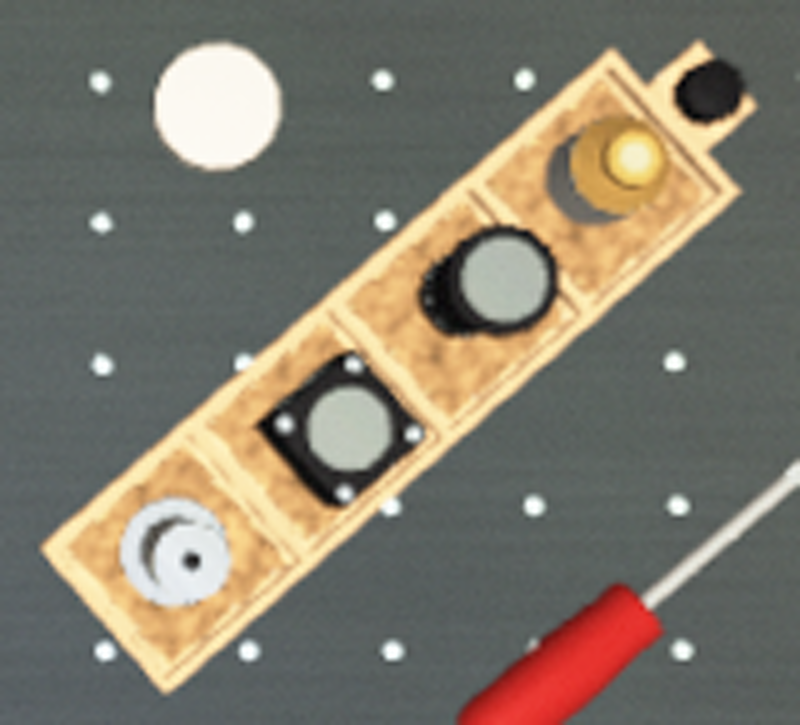

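View pics/c2.png

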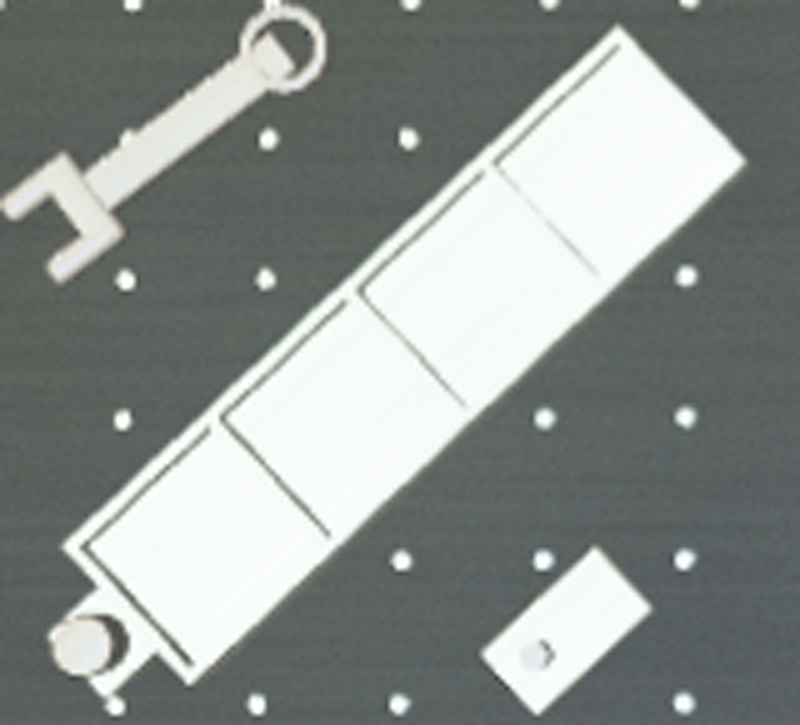

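c1 shows the carrier (top corners at (612,50), (740,190), (166,692), (43,548)) with nose (634,155), tube glass (503,280), cube dots (354,364), (285,425), (344,494), (414,434) and post top (192,561). The brass objective is in the carrier bay next to the black knob, so the choice holds. c2 shows the empty rack, with corners (617,27), (745,160), (190,683), (65,546) and knob (83,645).

```bash
cat > m.py <<'E'
from h import *
import json
def fit(px,u0,v0,knobsign=None):
    return np.array([pix2w('top',u0+(a+.5)/5-.5,v0+(b+.5)/5-.5,z) for a,b,z in px])
# corners order: (knob end?) 
C=fit([(612,50,.016),(740,190,.016),(166,692,.016),(43,548,.016)],320,190)
Rk=fit([(617,27,.016),(745,160,.016),(190,683,.016),(65,546,.016)],90,180)
for n,P in(("car",C),("rack",Rk)):
    print(n,'sides',[round(np.linalg.norm(P[i]-P[(i+1)%4])*1e3,1) for i in range(4)])
def pose(P,flip):
    c=P.mean(0)[:2];y=((P[0]+P[1])-(P[2]+P[3]))[:2];y/=np.linalg.norm(y);y*=flip
    return c,y,np.array([y[1],-y[0]])
cc,cy,cx=pose(C,1);rc,ry,rx=pose(Rk,-1)
parts=dict(zip(['objective','tube','cube','post'],fit([(634,155,.077),(503,280,.097),(349,429,.067),(192,561,.107)],320,190)[:,:2]))
bays={}
for i,n in enumerate(['objective','tube','cube','post']):
    yb=[.0975,.0325,-.0325,-.0975][i]
    b=cc+cy*yb; bays[n]=rc-ry*yb
    d=parts[n]-b;print(n,parts[n].round(4),'dev mm (x,y)',(d@cx*1e3).round(1),(d@cy*1e3).round(1),'goal',bays[n].round(4))
print('car',cc,np.degrees(np.arctan2(cy[1],cy[0])),'rack',rc,np.degrees(np.arctan2(ry[1],ry[0])))
print('knob pred',cc+cy*.146,'seen',fit([(710,90,.03)],320,190),'rack',rc+ry*.146,fit([(83,645,.03)],90,180))
D=fit([(354,364,.067),(285,425,.067),(344,494,.067),(414,434,.067)],320,190)
e=D[0]-D[1];f=D[3]-D[2];print('cube edge angs',np.degrees(np.arctan2(*(e[:2]+f[:2])[::-1])),np.degrees(np.arctan2(*(D[0]-D[3]+D[1]-D[2])[:2][::-1])))
json.dump(dict(parts={k:list(v) for k,v in parts.items()},goal={k:list(v) for k,v in bays.items()},cy=float(np.degrees(np.arctan2(cy[1],cy[0]))),ry=float(np.degrees(np.arctan2(ry[1],ry[0])))),open('m.json','w'))
E
cat > go.py <<'E'
import sys,json;from h import *
# go.py x y z yaw(of tool y axis, deg, mod 180): shift in tool axes now (cm), turn az (rad)
x,y,z,yaw=map(float,sys.argv[1:5]);s=r.get_state();R=s['tool_rot'];p=s['ee_pos']
a=np.degrees(np.arctan2(R[1,1],R[0,1]));dy=(yaw-a+90)%180-90
print('clock',round(s['clock'],2),'pos',p.round(4),'yaw',a.round(2),'q6',s['q'][5].round(1),'gap',s['finger_gap'],'F',s['force'].round(1))
print('shift cm (tool axes)',(R.T@(np.array([x,y,z])-p)*100).round(2),'az rad',round(-np.radians(dy),3))
E
python3 m.py; python3 - <<'E'
E
python3 go.py 0.4536 -0.122 0.16 0
```

```text
car sides [np.float64(65.3), np.float64(263.7), np.float64(64.6), np.float64(262.9)]
rack sides [np.float64(65.7), np.float64(263.2), np.float64(65.2), np.float64(262.8)]
objective [ 0.5793 -0.2719] dev mm (x,y) -4.1 0.8 goal [0.6048 0.1239]
tube [ 0.5375 -0.2251] dev mm (x,y) -2.8 3.1 goal [0.5601 0.1711]
cube [ 0.4908 -0.179 ] dev mm (x,y) 2.6 2.7 goal [0.5155 0.2184]
post [ 0.4494 -0.1246] dev mm (x,y) -1.4 -0.5 goal [0.4708 0.2656]
car [ 0.51216265 -0.19991223] -49.39673379528008 rack [0.53779068 0.19475102] 133.38938810118313
knob pred [ 0.60718201 -0.31076042] seen [[ 0.60638698 -0.30853079  0.03      ]] rack [0.43749555 0.3008495 ] [[0.43759576 0.30029246 0.03      ]]
cube edge angs -49.55515351796003 39.83377011618869
clock 0.1 pos [0.1531 0.6054 0.222 ] yaw 75.8 q6 -1.1 gap 0.9986316446134254 F [0.1 0.6 0.1]
shift cm (tool axes) [-46.97 -63.14   6.28] az rad 1.323
```

Sizes and deviations match the description. I'm starting with the post: turn the tool to the carrier's cross axis, then travel.

Request:
{"api": "step_arm", "payload": {"moves": [{"az": 0.123,"jaw": 1},{"az": 0.123,"jaw": 1},{"az": 0.123,"jaw": 1},{"az": 0.123,"jaw": 1},{"az": 0.122,"jaw": 1},{"x": -4,"jaw": 1},{"x": -4,"jaw": 1},{"x": -4,"jaw": 1},{"x": -4,"jaw": 1},{"x": -4,"jaw": 1}]}}

```text
validation failed for argument at $.mo...
```

Request:
{"api": "step_arm", "payload": {"moves": [{"x": -4,"jaw": 1},{"x": -4,"jaw": 1},{"x": -4,"jaw": 1},{"x": -4,"jaw": 1},{"x": -4,"jaw": 1},{"x": -3,"y": -2,"jaw": 1},{"x": -3,"y": -2,"jaw": 1},{"x": -3,"y": -2,"jaw": 1},{"x": -3,"y": -2,"jaw": 1},{"x": -3,"y": -2,"jaw": 1}]}}

```text
validation failed for argument at $.mo...
```

```bash
python3 go.py 0.4494 -0.1246 0.16 40.6
```

```text
clock 0.1 pos [0.1531 0.6054 0.222 ] yaw 75.8 q6 -1.1 gap 0.9986316446134254 F [0.1 0.6 0.1]
shift cm (tool axes) [-46.63 -63.5    6.28] az rad 0.614
```

The call probably needs every key in each row.

Request:
{"api": "step_arm", "payload": {"moves": [{"x": 0,"y": 0,"z": 0,"ax": 0,"ay": 0,"az": 0.123,"jaw": 1},{"x": 0,"y": 0,"z": 0,"ax": 0,"ay": 0,"az": 0.123,"jaw": 1},{"x": 0,"y": 0,"z": 0,"ax": 0,"ay": 0,"az": 0.123,"jaw": 1},{"x": 0,"y": 0,"z": 0,"ax": 0,"ay": 0,"az": 0.123,"jaw": 1},{"x": 0,"y": 0,"z": 0,"ax": 0,"ay": 0,"az": 0.122,"jaw": 1},{"x": -4,"y": 0,"z": 0,"ax": 0,"ay": 0,"az": 0,"jaw": 1},{"x": -4,"y": 0,"z": 0,"ax": 0,"ay": 0,"az": 0,"jaw": 1},{"x": -4,"y": 0,"z": 0,"ax": 0,"ay": 0,"az": 0,"jaw": 1},{"x": -4,"y": 0,"z": 0,"ax": 0,"ay": 0,"az": 0,"jaw": 1},{"x": -4,"y": 0,"z": 0,"ax": 0,"ay": 0,"az": 0,"jaw": 1}]}}

```text
clock: 0.93
ee_pos: [0.2841, 0.4524, 0.2224]
tool_rot: [[-0.652, 0.759, -0.0], [0.759, 0.652, -0.0], [-0.0, -0.001, -1.0]]
force: [0.6, 0.8, 0.4]
finger_gap: 1.001
grip_force: 0.0
```

Request:
{"api": "step_arm", "payload": {"moves": [{"x": -4,"y": 0,"z": 0,"ax": 0,"ay": 0,"az": 0,"jaw": 1},{"x": -4,"y": 0,"z": 0,"ax": 0,"ay": 0,"az": 0,"jaw": 1},{"x": -4,"y": 0,"z": 0,"ax": 0,"ay": 0,"az": 0,"jaw": 1},{"x": -4,"y": 0,"z": 0,"ax": 0,"ay": 0,"az": 0,"jaw": 1},{"x": -4,"y": 0,"z": 0,"ax": 0,"ay": 0,"az": 0,"jaw": 1},{"x": -3,"y": -2,"z": 0,"ax": 0,"ay": 0,"az": 0,"jaw": 1},{"x": -3,"y": -2,"z": 0,"ax": 0,"ay": 0,"az": 0,"jaw": 1},{"x": -3,"y": -2,"z": 0,"ax": 0,"ay": 0,"az": 0,"jaw": 1},{"x": -3,"y": -2,"z": 0,"ax": 0,"ay": 0,"az": 0,"jaw": 1},{"x": -3,"y": -2,"z": 0,"ax": 0,"ay": 0,"az": 0,"jaw": 1}]}}

```text
clock: 1.77
ee_pos: [0.4351, 0.1216, 0.2225]
tool_rot: [[-0.651, 0.759, -0.0], [0.759, 0.651, -0.0], [0.0, -0.0, -1.0]]
force: [0.0, -0.4, -0.2]
finger_gap: 1.001
grip_force: 0.0
```

Request:
{"api": "step_arm", "payload": {"moves": [{"x": -2.5,"y": -1.9,"z": 0,"ax": 0,"ay": 0,"az": 0,"jaw": 1},{"x": -2.5,"y": -1.9,"z": 0,"ax": 0,"ay": 0,"az": 0,"jaw": 1},{"x": -2.5,"y": -1.9,"z": 0,"ax": 0,"ay": 0,"az": 0,"jaw": 1},{"x": -2.5,"y": -1.9,"z": 0,"ax": 0,"ay": 0,"az": 0,"jaw": 1},{"x": -2.4,"y": -1.9,"z": 0,"ax": 0,"ay": 0,"az": 0,"jaw": 1},{"x": -2.4,"y": -1.9,"z": 1,"ax": 0,"ay": 0,"az": 0,"jaw": 1},{"x": -2.4,"y": -1.8,"z": 1,"ax": 0,"ay": 0,"az": 0,"jaw": 1},{"x": -2.4,"y": -1.8,"z": 1.5,"ax": 0,"ay": 0,"az": 0,"jaw": 1},{"x": 0,"y": 0,"z": 1.5,"ax": 0,"ay": 0,"az": 0,"jaw": 1},{"x": 0,"y": 0,"z": 1.2,"ax": 0,"ay": 0,"az": 0,"jaw": 1}]}}

```text
clock: 2.6
ee_pos: [0.4488, -0.1247, 0.1596]
tool_rot: [[-0.649, 0.761, -0.001], [0.761, 0.649, 0.0], [0.001, -0.0, -1.0]]
force: [0.2, 0.6, -0.7]
finger_gap: 1.0
grip_force: 0.0
```

```bash
python3 - <<'E'
from h import *
p,d=cams.camera('top');q,_=cams.camera('scene')
a=cv2.resize(p[180:360,300:500],(760,684))[:580];b=0
crop(p,310,190,180,140,4,'pics/t1.png');crop(q,150,160,180,130,4,'pics/s1.png')
E
python3 go.py 0.4494 -0.1246 0.045 40.6
```

```text
clock 2.7 pos [ 0.4476 -0.1232  0.1589] yaw 40.55 q6 -57.4 gap 1.0011029837415848 F [-0.6  0.5  0.1]
shift cm (tool axes) [-0.27  0.07 11.38] az rad -0.001
```

View pics/s1.png

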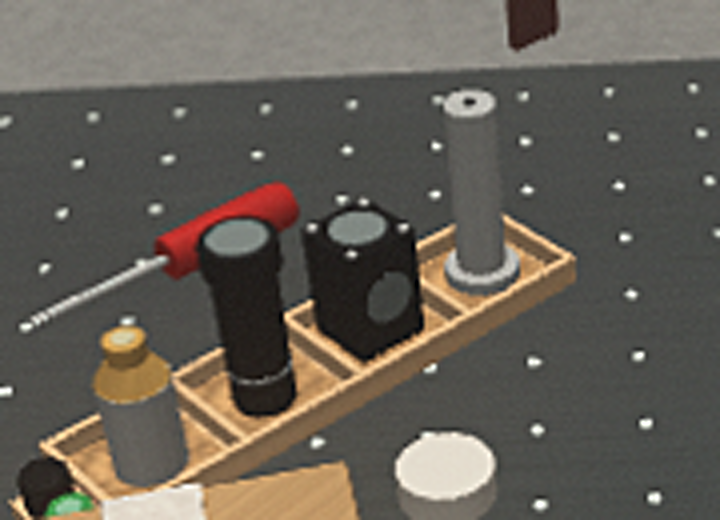

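s1 shows the post (470,180) in the end bay and a finger tip (530,20) above it; the view is clear, so I'm descending.

Request:
{"api": "step_arm", "payload": {"moves": [{"x": -0.2,"y": 0,"z": 1.4,"ax": 0,"ay": 0,"az": 0,"jaw": 1},{"x": 0,"y": 0,"z": 1.4,"ax": 0,"ay": 0,"az": 0,"jaw": 1},{"x": 0,"y": 0,"z": 1.4,"ax": 0,"ay": 0,"az": 0,"jaw": 1},{"x": 0,"y": 0,"z": 1.4,"ax": 0,"ay": 0,"az": 0,"jaw": 1},{"x": 0,"y": 0,"z": 1.4,"ax": 0,"ay": 0,"az": 0,"jaw": 1},{"x": 0,"y": 0,"z": 1.4,"ax": 0,"ay": 0,"az": 0,"jaw": 1},{"x": 0,"y": 0,"z": 1.4,"ax": 0,"ay": 0,"az": 0,"jaw": 1},{"x": 0,"y": 0,"z": 1.6,"ax": 0,"ay": 0,"az": 0,"jaw": 1},{"x": 0,"y": 0,"z": 0,"ax": 0,"ay": 0,"az": 0,"jaw": 0.2},{"x": 0,"y": 0,"z": 0,"ax": 0,"ay": 0,"az": 0,"jaw": -1}], "grip_force": 25}}

```text
clock: 3.53
ee_pos: [0.4504, -0.1242, 0.0468]
tool_rot: [[-0.652, 0.759, -0.001], [0.759, 0.652, 0.0], [0.001, -0.001, -1.0]]
force: [0.6, -0.6, 0.3]
finger_gap: 0.884
grip_force: 0.0
```

Request:
{"api": "step_arm", "payload": {"moves": [{"x": 0,"y": 0,"z": 0,"ax": 0,"ay": 0,"az": 0,"jaw": -1},{"x": 0,"y": 0,"z": 0,"ax": 0,"ay": 0,"az": 0,"jaw": -1},{"x": 0,"y": 0,"z": 0,"ax": 0,"ay": 0,"az": 0,"jaw": -1},{"x": 0,"y": 0,"z": 0,"ax": 0,"ay": 0,"az": 0,"jaw": -1},{"x": 0,"y": 0,"z": 0,"ax": 0,"ay": 0,"az": 0,"jaw": -1},{"x": 0,"y": 0,"z": 0,"ax": 0,"ay": 0,"az": 0,"jaw": -1},{"x": 0,"y": 0,"z": 0,"ax": 0,"ay": 0,"az": 0,"jaw": -1},{"x": 0,"y": 0,"z": 0,"ax": 0,"ay": 0,"az": 0,"jaw": -1},{"x": 0,"y": 0,"z": 0,"ax": 0,"ay": 0,"az": 0,"jaw": -1},{"x": 0,"y": 0,"z": 0,"ax": 0,"ay": 0,"az": 0,"jaw": -1}]}}

```text
clock: 4.37
ee_pos: [0.4505, -0.1246, 0.0467]
tool_rot: [[-0.651, 0.759, -0.0], [0.759, 0.651, -0.0], [0.0, -0.0, -1.0]]
force: [-0.9, -1.2, 3.0]
finger_gap: 0.279
grip_force: 25.0
```

Post gripped (opening 24.6 mm, expected 25). I'll lift and carry it to the bay next to the rack's knob.

Request:
{"api": "step_arm", "payload": {"moves": [{"x": 0,"y": 0,"z": -1,"ax": 0,"ay": 0,"az": 0,"jaw": -1},{"x": 0,"y": 0,"z": -2,"ax": 0,"ay": 0,"az": 0,"jaw": -1},{"x": 0,"y": 0,"z": -2,"ax": 0,"ay": 0,"az": 0,"jaw": -1},{"x": 1,"y": 1,"z": 0,"ax": 0,"ay": 0,"az": 0,"jaw": -1},{"x": 2.2,"y": 2.1,"z": 0,"ax": 0,"ay": 0,"az": 0,"jaw": -1},{"x": 2.2,"y": 2.1,"z": 0,"ax": 0,"ay": 0,"az": 0,"jaw": -1},{"x": 2.2,"y": 2.1,"z": 0,"ax": 0,"ay": 0,"az": 0,"jaw": -1},{"x": 2.2,"y": 2.1,"z": 0,"ax": 0,"ay": 0,"az": 0,"jaw": -1},{"x": 2.2,"y": 2.1,"z": 0,"ax": 0,"ay": 0,"az": 0,"jaw": -1},{"x": 2.2,"y": 2.1,"z": 0,"ax": 0,"ay": 0,"az": 0,"jaw": -1}]}}

```text
clock: 5.2
ee_pos: [0.4607, 0.0731, 0.097]
tool_rot: [[-0.651, 0.759, -0.001], [0.759, 0.651, -0.0], [0.0, -0.0, -1.0]]
force: [1.4, -1.2, -3.2]
finger_gap: 0.285
grip_force: 25.0
```

Request:
{"api": "step_arm", "payload": {"moves": [{"x": 2.2,"y": 2.1,"z": 0,"ax": 0,"ay": 0,"az": 0,"jaw": -1},{"x": 2.2,"y": 2.1,"z": 0,"ax": 0,"ay": 0,"az": 0,"jaw": -1},{"x": 2.2,"y": 2.1,"z": 0,"ax": 0,"ay": 0,"az": 0,"jaw": -1},{"x": 2.2,"y": 2.1,"z": 0,"ax": 0,"ay": 0,"az": 0,"jaw": -1},{"x": 2.2,"y": 2.1,"z": 0,"ax": 0,"ay": 0,"az": 0,"jaw": -1},{"x": 2,"y": 2,"z": 0,"ax": 0,"ay": 0,"az": 0,"jaw": -1},{"x": 1,"y": 0.9,"z": 0,"ax": 0,"ay": 0,"az": 0,"jaw": -1},{"x": 0,"y": 0,"z": 0,"ax": 0,"ay": 0,"az": -0.049,"jaw": -1},{"x": 0,"y": 0,"z": 0,"ax": 0,"ay": 0,"az": 0,"jaw": -1},{"x": 0,"y": 0,"z": 0,"ax": 0,"ay": 0,"az": 0,"jaw": -1}]}}

```text
clock: 6.03
ee_pos: [0.4712, 0.2647, 0.0966]
tool_rot: [[-0.687, 0.727, -0.001], [0.727, 0.687, -0.001], [0.0, -0.001, -1.0]]
force: [0.1, -0.3, -4.1]
finger_gap: 0.279
grip_force: 25.0
```

```bash
python3 go.py 0.4708 0.2656 0.0457 43.4; python3 - <<'E'
from h import *
q,_=cams.camera('scene')
crop(q,370,120,170,180,3.3,'pics/s2.png')
E
```

```text
clock 6.03 pos [0.4712 0.2647 0.0966] yaw 43.38 q6 -15.3 gap 0.27934908907253914 F [ 0.1 -0.3 -4.1]
shift cm (tool axes) [0.1  0.04 5.09] az rad -0.0
```

View pics/s2.png

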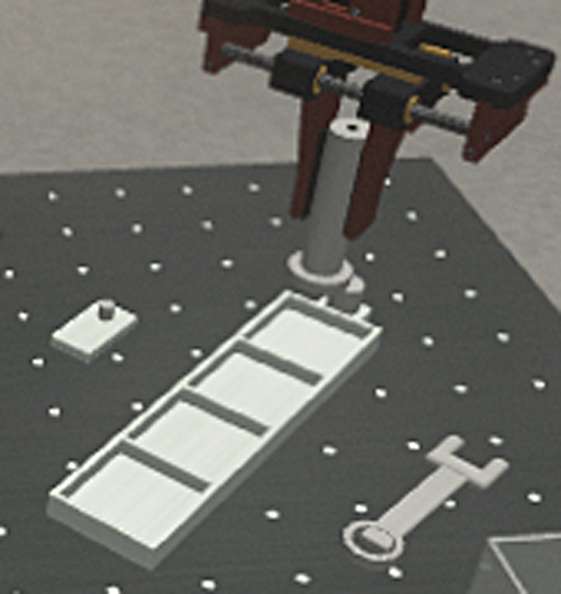

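s2 shows the post upright in the fingers (foot at (321,268)) above the knob-end bay. I'm lowering it and opening.

Request:
{"api": "step_arm", "payload": {"moves": [{"x": 0.1,"y": 0,"z": 1,"ax": 0,"ay": 0,"az": 0,"jaw": -1},{"x": 0,"y": 0,"z": 1.2,"ax": 0,"ay": 0,"az": 0,"jaw": -1},{"x": 0,"y": 0,"z": 1.2,"ax": 0,"ay": 0,"az": 0,"jaw": -1},{"x": 0,"y": 0,"z": 0.8,"ax": 0,"ay": 0,"az": 0,"jaw": -1},{"x": 0,"y": 0,"z": 0.4,"ax": 0,"ay": 0,"az": 0,"jaw": -1},{"x": 0,"y": 0,"z": 0.2,"ax": 0,"ay": 0,"az": 0,"jaw": -1},{"x": 0,"y": 0,"z": 0.15,"ax": 0,"ay": 0,"az": 0,"jaw": -1},{"x": 0,"y": 0,"z": 0.1,"ax": 0,"ay": 0,"az": 0,"jaw": -1},{"x": 0,"y": 0,"z": 0.05,"ax": 0,"ay": 0,"az": 0,"jaw": -1},{"x": 0,"y": 0,"z": 0,"ax": 0,"ay": 0,"az": 0,"jaw": -1}]}}

```text
clock: 6.92
ee_pos: [0.4714, 0.2661, 0.0459]
tool_rot: [[-0.688, 0.726, 0.001], [0.726, 0.688, 0.0], [-0.0, 0.001, -1.0]]
force: [-0.0, -0.6, -3.8]
finger_gap: 0.28
grip_force: 25.0
```

Request:
{"api": "step_arm", "payload": {"moves": [{"x": 0,"y": 0,"z": 0.05,"ax": 0,"ay": 0,"az": 0,"jaw": -1},{"x": 0,"y": 0,"z": 0.02,"ax": 0,"ay": 0,"az": 0,"jaw": -1},{"x": 0,"y": 0,"z": 0,"ax": 0,"ay": 0,"az": 0,"jaw": -1},{"x": 0,"y": 0,"z": 0,"ax": 0,"ay": 0,"az": 0,"jaw": -1},{"x": 0,"y": 0,"z": 0,"ax": 0,"ay": 0,"az": 0,"jaw": -0.3},{"x": 0,"y": 0,"z": 0,"ax": 0,"ay": 0,"az": 0,"jaw": 0},{"x": 0,"y": 0,"z": 0,"ax": 0,"ay": 0,"az": 0,"jaw": 1},{"x": 0,"y": 0,"z": 0,"ax": 0,"ay": 0,"az": 0,"jaw": 1},{"x": 0,"y": 0,"z": 0,"ax": 0,"ay": 0,"az": 0,"jaw": 1},{"x": 0,"y": 0,"z": 0,"ax": 0,"ay": 0,"az": 0,"jaw": 1}]}}

```text
clock: 7.75
ee_pos: [0.4712, 0.266, 0.0449]
tool_rot: [[-0.687, 0.726, 0.0], [0.726, 0.687, -0.0], [-0.0, -0.0, -1.0]]
force: [-0.8, -0.1, 0.0]
finger_gap: 0.694
grip_force: 0.0
```

Post released. Going up and over to the cube.

Request:
{"api": "step_arm", "payload": {"moves": [{"x": 0,"y": 0,"z": -2,"ax": 0,"ay": 0,"az": 0,"jaw": 1},{"x": 0,"y": 0,"z": -3,"ax": 0,"ay": 0,"az": 0,"jaw": 1},{"x": 0,"y": 0,"z": -3.5,"ax": 0,"ay": 0,"az": 0,"jaw": 1},{"x": 0,"y": 0,"z": -3,"ax": 0,"ay": 0,"az": 0,"jaw": 1},{"x": -2.8,"y": -2.4,"z": 0,"ax": 0,"ay": 0,"az": 0,"jaw": 1},{"x": -2.8,"y": -2.4,"z": 0,"ax": 0,"ay": 0,"az": 0,"jaw": 1},{"x": -2.8,"y": -2.4,"z": 0,"ax": 0,"ay": 0,"az": 0,"jaw": 1},{"x": -2.8,"y": -2.4,"z": 0,"ax": 0,"ay": 0,"az": 0,"jaw": 1},{"x": -2.8,"y": -2.4,"z": 0,"ax": 0,"ay": 0,"az": 0,"jaw": 1},{"x": -2.8,"y": -2.4,"z": 0,"ax": 0,"ay": 0,"az": 0,"jaw": 1}]}}

```text
clock: 8.58
ee_pos: [0.4818, 0.0433, 0.1601]
tool_rot: [[-0.688, 0.726, 0.0], [0.726, 0.688, 0.0], [-0.0, 0.0, -1.0]]
force: [0.8, -0.0, -0.3]
finger_gap: 1.001
grip_force: 0.0
```

Request:
{"api": "step_arm", "payload": {"moves": [{"x": -2.8,"y": -2.4,"z": 0,"ax": 0,"ay": 0,"az": 0,"jaw": 1},{"x": -2.8,"y": -2.4,"z": 0,"ax": 0,"ay": 0,"az": 0,"jaw": 1},{"x": -2.8,"y": -2.4,"z": 0,"ax": 0,"ay": 0,"az": 0,"jaw": 1},{"x": -2.8,"y": -2.4,"z": 0,"ax": 0,"ay": 0,"az": 0,"jaw": 1},{"x": -2.8,"y": -2.4,"z": 0,"ax": 0,"ay": 0,"az": 0,"jaw": 1},{"x": -2.8,"y": -2.4,"z": 0,"ax": 0,"ay": 0,"az": 0,"jaw": 1},{"x": 0,"y": 0,"z": 1,"ax": 0,"ay": 0,"az": 0.055,"jaw": 1},{"x": 0,"y": 0,"z": 1.5,"ax": 0,"ay": 0,"az": 0,"jaw": 1},{"x": 0,"y": 0,"z": 1,"ax": 0,"ay": 0,"az": 0,"jaw": 1},{"x": 0,"y": 0,"z": 0,"ax": 0,"ay": 0,"az": 0,"jaw": 1}]}}

```text
clock: 9.42
ee_pos: [0.4915, -0.1756, 0.123]
tool_rot: [[-0.646, 0.763, -0.004], [0.763, 0.646, 0.001], [0.003, -0.002, -1.0]]
force: [-0.1, 0.6, -0.7]
finger_gap: 1.0
grip_force: 0.0
```

```bash
python3 go.py 0.4908 -0.179 0.030 40.2; python3 - <<'E'
from h import *
q,_=cams.camera('scene');p,_=cams.camera('top')
a=cv2.resize(q[120:300,370:540],None,fx=2.3,fy=2.3);b=cv2.resize(q[110:290,140:320],None,fx=2.3,fy=2.3)
cv2.imwrite('pics/s3.png',np.hstack([b,a])[:,:,::-1])
E
```

```text
clock 9.42 pos [ 0.4915 -0.1756  0.123 ] yaw 40.28 q6 -61.2 gap 0.999722868998504 F [-0.1  0.6 -0.7]
shift cm (tool axes) [-0.25 -0.25  9.3 ] az rad 0.001
```

View pics/s3.png

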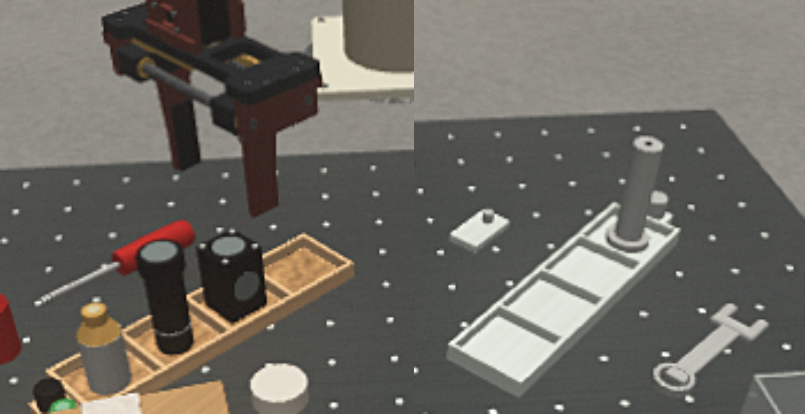

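s3 shows the post (630,240) standing in the rack's knob-end bay, and the open gripper above the cube (230,270). Descending on the cube.

Request:
{"api": "step_arm", "payload": {"moves": [{"x": -0.25,"y": -0.25,"z": 1.4,"ax": 0,"ay": 0,"az": 0,"jaw": 1},{"x": 0,"y": 0,"z": 1.4,"ax": 0,"ay": 0,"az": 0,"jaw": 1},{"x": 0,"y": 0,"z": 1.4,"ax": 0,"ay": 0,"az": 0,"jaw": 1},{"x": 0,"y": 0,"z": 1.4,"ax": 0,"ay": 0,"az": 0,"jaw": 1},{"x": 0,"y": 0,"z": 1.4,"ax": 0,"ay": 0,"az": 0,"jaw": 1},{"x": 0,"y": 0,"z": 1.4,"ax": 0,"ay": 0,"az": 0,"jaw": 1},{"x": 0,"y": 0,"z": 0.8,"ax": 0,"ay": 0,"az": 0,"jaw": 1},{"x": 0,"y": 0,"z": 0,"ax": 0,"ay": 0,"az": 0,"jaw": 1},{"x": 0,"y": 0,"z": 0,"ax": 0,"ay": 0,"az": 0,"jaw": 0.2},{"x": 0,"y": 0,"z": 0,"ax": 0,"ay": 0,"az": 0,"jaw": -1}], "grip_force": 20}}

```text
clock: 10.35
ee_pos: [0.4934, -0.1796, 0.0338]
tool_rot: [[-0.647, 0.763, 0.001], [0.763, 0.647, -0.0], [-0.001, 0.001, -1.0]]
force: [-0.1, -0.1, 0.9]
finger_gap: 0.883
grip_force: 0.0
```

Request:
{"api": "step_arm", "payload": {"moves": [{"x": 0,"y": 0,"z": 0,"ax": 0,"ay": 0,"az": 0,"jaw": -1},{"x": 0,"y": 0,"z": 0,"ax": 0,"ay": 0,"az": 0,"jaw": -1},{"x": 0,"y": 0,"z": 0,"ax": 0,"ay": 0,"az": 0,"jaw": -1},{"x": 0,"y": 0,"z": 0,"ax": 0,"ay": 0,"az": 0,"jaw": -1},{"x": 0,"y": 0,"z": 0,"ax": 0,"ay": 0,"az": 0,"jaw": -1},{"x": 0,"y": 0,"z": 0,"ax": 0,"ay": 0,"az": 0,"jaw": -1},{"x": 0,"y": 0,"z": 0,"ax": 0,"ay": 0,"az": 0,"jaw": -1},{"x": 0,"y": 0,"z": 0,"ax": 0,"ay": 0,"az": 0,"jaw": -1},{"x": 0,"y": 0,"z": 0,"ax": 0,"ay": 0,"az": 0,"jaw": -1},{"x": 0,"y": 0,"z": 0,"ax": 0,"ay": 0,"az": 0,"jaw": -1}]}}

```text
clock: 11.18
ee_pos: [0.4927, -0.1796, 0.0331]
tool_rot: [[-0.646, 0.763, 0.0], [0.763, 0.646, -0.0], [-0.0, 0.0, -1.0]]
force: [-0.6, -0.2, 3.2]
finger_gap: 0.432
grip_force: 20.0
```

Cube gripped (38.0 mm).

Request:
{"api": "step_arm", "payload": {"moves": [{"x": 0,"y": 0,"z": -1,"ax": 0,"ay": 0,"az": 0,"jaw": -1},{"x": 0,"y": 0,"z": -2,"ax": 0,"ay": 0,"az": 0,"jaw": -1},{"x": 0,"y": 0,"z": -2,"ax": 0,"ay": 0,"az": 0,"jaw": -1},{"x": 1.2,"y": 1.1,"z": 0,"ax": 0,"ay": 0,"az": 0,"jaw": -1},{"x": 2.2,"y": 2.1,"z": 0,"ax": 0,"ay": 0,"az": 0,"jaw": -1},{"x": 2.2,"y": 2.1,"z": 0,"ax": 0,"ay": 0,"az": 0,"jaw": -1},{"x": 2.2,"y": 2.1,"z": 0,"ax": 0,"ay": 0,"az": 0,"jaw": -1},{"x": 2.2,"y": 2.1,"z": 0,"ax": 0,"ay": 0,"az": 0,"jaw": -1},{"x": 2.2,"y": 2.1,"z": 0,"ax": 0,"ay": 0,"az": 0,"jaw": -1},{"x": 2.2,"y": 2.1,"z": 0,"ax": 0,"ay": 0,"az": 0,"jaw": -1}]}}

```text
clock: 12.02
ee_pos: [0.504, 0.0203, 0.0835]
tool_rot: [[-0.646, 0.763, 0.0], [0.763, 0.646, 0.0], [-0.0, 0.0, -1.0]]
force: [0.1, 0.3, -2.4]
finger_gap: 0.427
grip_force: 20.0
```

Request:
{"api": "step_arm", "payload": {"moves": [{"x": 2.3,"y": 2.2,"z": 0,"ax": 0,"ay": 0,"az": 0,"jaw": -1},{"x": 2.3,"y": 2.2,"z": 0,"ax": 0,"ay": 0,"az": 0,"jaw": -1},{"x": 2.3,"y": 2.2,"z": 0,"ax": 0,"ay": 0,"az": 0,"jaw": -1},{"x": 2.3,"y": 2.2,"z": 0,"ax": 0,"ay": 0,"az": 0,"jaw": -1},{"x": 2.3,"y": 2.2,"z": 0,"ax": 0,"ay": 0,"az": 0,"jaw": -1},{"x": 2,"y": 1.9,"z": 0,"ax": 0,"ay": 0,"az": 0,"jaw": -1},{"x": 1,"y": 0.9,"z": 0,"ax": 0,"ay": 0,"az": 0,"jaw": -1},{"x": 0,"y": 0,"z": 0,"ax": 0,"ay": 0,"az": -0.056,"jaw": -1},{"x": 0,"y": 0,"z": 0,"ax": 0,"ay": 0,"az": 0,"jaw": -1},{"x": 0,"y": 0,"z": 0,"ax": 0,"ay": 0,"az": 0,"jaw": -1}]}}

```text
clock: 12.85
ee_pos: [0.5153, 0.2183, 0.083]
tool_rot: [[-0.687, 0.726, -0.001], [0.726, 0.687, -0.0], [0.0, -0.001, -1.0]]
force: [-0.8, -0.1, -1.1]
finger_gap: 0.43
grip_force: 20.0
```

```bash
python3 go.py 0.5155 0.2184 0.0325 43.4
```

```text
clock 12.85 pos [0.5153 0.2183 0.083 ] yaw 43.42 q6 -21.7 gap 0.4299124713404346 F [-0.8 -0.1 -1.1]
shift cm (tool axes) [-0.01  0.02  5.05] az rad 0.0
```

Request:
{"api": "step_arm", "payload": {"moves": [{"x": 0,"y": 0,"z": 1,"ax": 0,"ay": 0,"az": 0,"jaw": -1},{"x": 0,"y": 0,"z": 1.2,"ax": 0,"ay": 0,"az": 0,"jaw": -1},{"x": 0,"y": 0,"z": 1.2,"ax": 0,"ay": 0,"az": 0,"jaw": -1},{"x": 0,"y": 0,"z": 0.8,"ax": 0,"ay": 0,"az": 0,"jaw": -1},{"x": 0,"y": 0,"z": 0.4,"ax": 0,"ay": 0,"az": 0,"jaw": -1},{"x": 0,"y": 0,"z": 0.2,"ax": 0,"ay": 0,"az": 0,"jaw": -1},{"x": 0,"y": 0,"z": 0.1,"ax": 0,"ay": 0,"az": 0,"jaw": -1},{"x": 0,"y": 0,"z": 0.1,"ax": 0,"ay": 0,"az": 0,"jaw": -1},{"x": 0,"y": 0,"z": 0.05,"ax": 0,"ay": 0,"az": 0,"jaw": -1},{"x": 0,"y": 0,"z": 0,"ax": 0,"ay": 0,"az": 0,"jaw": -1}]}}

```text
clock: 13.68
ee_pos: [0.5159, 0.2188, 0.0328]
tool_rot: [[-0.688, 0.726, 0.001], [0.726, 0.688, 0.0], [-0.0, 0.001, -1.0]]
force: [-1.0, -1.0, -0.7]
finger_gap: 0.431
grip_force: 20.0
```

Request:
{"api": "step_arm", "payload": {"moves": [{"x": 0,"y": 0,"z": 0.03,"ax": 0,"ay": 0,"az": 0,"jaw": -1},{"x": 0,"y": 0,"z": 0,"ax": 0,"ay": 0,"az": 0,"jaw": -1},{"x": 0,"y": 0,"z": 0,"ax": 0,"ay": 0,"az": 0,"jaw": -1},{"x": 0,"y": 0,"z": 0,"ax": 0,"ay": 0,"az": 0,"jaw": 0},{"x": 0,"y": 0,"z": 0,"ax": 0,"ay": 0,"az": 0,"jaw": 0.4},{"x": 0,"y": 0,"z": 0,"ax": 0,"ay": 0,"az": 0,"jaw": 1},{"x": 0,"y": 0,"z": 0,"ax": 0,"ay": 0,"az": 0,"jaw": 1},{"x": 0,"y": 0,"z": 0,"ax": 0,"ay": 0,"az": 0,"jaw": 1},{"x": 0,"y": 0,"z": 0,"ax": 0,"ay": 0,"az": 0,"jaw": 1},{"x": 0,"y": 0,"z": 0,"ax": 0,"ay": 0,"az": 0,"jaw": 1}]}}

```text
clock: 14.52
ee_pos: [0.5157, 0.2187, 0.0322]
tool_rot: [[-0.688, 0.726, -0.0], [0.726, 0.688, -0.0], [-0.0, -0.0, -1.0]]
force: [-0.1, 0.5, 0.2]
finger_gap: 0.912
grip_force: 0.0
```

Request:
{"api": "step_arm", "payload": {"moves": [{"x": 0,"y": 0,"z": -2,"ax": 0,"ay": 0,"az": 0,"jaw": 1},{"x": 0,"y": 0,"z": -3,"ax": 0,"ay": 0,"az": 0,"jaw": 1},{"x": 0,"y": 0,"z": -3.5,"ax": 0,"ay": 0,"az": 0,"jaw": 1},{"x": 0,"y": 0,"z": -3.5,"ax": 0,"ay": 0,"az": 0,"jaw": 1},{"x": -2.8,"y": -2.4,"z": 0,"ax": 0,"ay": 0,"az": 0,"jaw": 1},{"x": -2.8,"y": -2.4,"z": 0,"ax": 0,"ay": 0,"az": 0,"jaw": 1},{"x": -2.8,"y": -2.4,"z": 0,"ax": 0,"ay": 0,"az": 0,"jaw": 1},{"x": -2.8,"y": -2.4,"z": 0,"ax": 0,"ay": 0,"az": 0,"jaw": 1},{"x": -2.8,"y": -2.4,"z": 0,"ax": 0,"ay": 0,"az": 0,"jaw": 1},{"x": -2.8,"y": -2.4,"z": 0,"ax": 0,"ay": 0,"az": 0,"jaw": 1}]}}

```text
clock: 15.35
ee_pos: [0.5266, -0.0039, 0.1524]
tool_rot: [[-0.688, 0.725, 0.0], [0.725, 0.688, 0.0], [-0.0, 0.0, -1.0]]
force: [1.0, 0.0, -1.3]
finger_gap: 0.998
grip_force: 0.0
```

Request:
{"api": "step_arm", "payload": {"moves": [{"x": -2.8,"y": -2.4,"z": 0,"ax": 0,"ay": 0,"az": 0,"jaw": 1},{"x": -2.8,"y": -2.4,"z": 0,"ax": 0,"ay": 0,"az": 0,"jaw": 1},{"x": -2.8,"y": -2.4,"z": 0,"ax": 0,"ay": 0,"az": 0,"jaw": 1},{"x": -2.8,"y": -2.4,"z": 0,"ax": 0,"ay": 0,"az": 0,"jaw": 1},{"x": -2.8,"y": -2.4,"z": 0,"ax": 0,"ay": 0,"az": 0,"jaw": 1},{"x": -2.8,"y": -2.4,"z": 0,"ax": 0,"ay": 0,"az": 0,"jaw": 1},{"x": 0,"y": 0,"z": 0,"ax": 0,"ay": 0,"az": 0.049,"jaw": 1},{"x": 0,"y": 0,"z": 0.5,"ax": 0,"ay": 0,"az": 0,"jaw": 1},{"x": 0,"y": 0,"z": 0,"ax": 0,"ay": 0,"az": 0,"jaw": 1},{"x": 0,"y": 0,"z": 0,"ax": 0,"ay": 0,"az": 0,"jaw": 1}]}}

```text
clock: 16.18
ee_pos: [0.5373, -0.2223, 0.1465]
tool_rot: [[-0.653, 0.757, -0.001], [0.757, 0.653, 0.001], [0.002, -0.001, -1.0]]
force: [0.8, -0.6, 0.3]
finger_gap: 0.998
grip_force: 0.0
```

```bash
python3 go.py 0.5375 -0.2251 0.035 40.6; python3 - <<'E'
from h import *
q,_=cams.camera('scene')
a=cv2.resize(q[120:300,370:540],None,fx=2.3,fy=2.3);b=cv2.resize(q[110:290,140:320],None,fx=2.3,fy=2.3)
cv2.imwrite('pics/s4.png',np.hstack([b,a])[:,:,::-1])
E
```

```text
clock 16.18 pos [ 0.5373 -0.2223  0.1465] yaw 40.79 q6 -64.4 gap 0.9981584847370703 F [ 0.8 -0.6  0.3]
shift cm (tool axes) [-0.24 -0.17 11.15] az rad 0.003
```

View pics/s4.png

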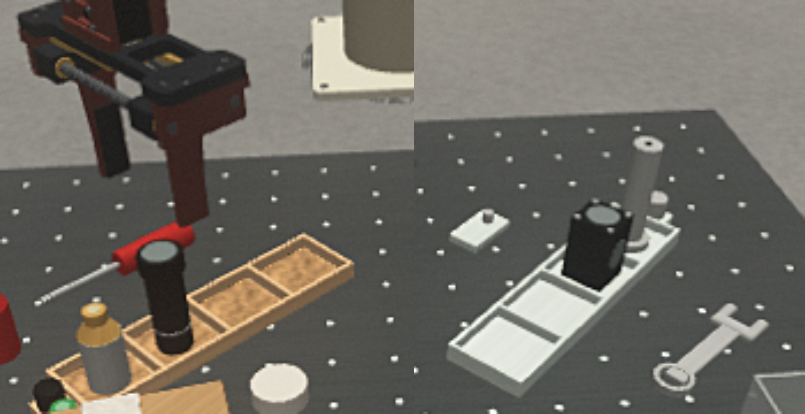

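s4 shows the cube (598,245) and post (640,190) standing in the rack, and the gripper above the tube (168,300). Descending 11.1 cm.

Request:
{"api": "step_arm", "payload": {"moves": [{"x": -0.25,"y": -0.2,"z": 1,"ax": 0,"ay": 0,"az": 0,"jaw": 1},{"x": 0,"y": 0,"z": 1.6,"ax": 0,"ay": 0,"az": 0,"jaw": 1},{"x": 0,"y": 0,"z": 1.6,"ax": 0,"ay": 0,"az": 0,"jaw": 1},{"x": 0,"y": 0,"z": 1.6,"ax": 0,"ay": 0,"az": 0,"jaw": 1},{"x": 0,"y": 0,"z": 1.6,"ax": 0,"ay": 0,"az": 0,"jaw": 1},{"x": 0,"y": 0,"z": 1.6,"ax": 0,"ay": 0,"az": 0,"jaw": 1},{"x": 0,"y": 0,"z": 1.4,"ax": 0,"ay": 0,"az": 0,"jaw": 1},{"x": 0,"y": 0,"z": 0.6,"ax": 0,"ay": 0,"az": 0,"jaw": 1},{"x": 0,"y": 0,"z": 0,"ax": 0,"ay": 0,"az": 0,"jaw": 0.2},{"x": 0,"y": 0,"z": 0,"ax": 0,"ay": 0,"az": 0,"jaw": -1}], "grip_force": 20}}

```text
clock: 17.07
ee_pos: [0.5381, -0.2261, 0.037]
tool_rot: [[-0.652, 0.758, -0.0], [0.758, 0.652, 0.0], [0.0, -0.0, -1.0]]
force: [1.1, 0.1, -0.5]
finger_gap: 0.887
grip_force: 0.0
```

Request:
{"api": "step_arm", "payload": {"moves": [{"x": 0,"y": 0,"z": 0,"ax": 0,"ay": 0,"az": 0,"jaw": -1},{"x": 0,"y": 0,"z": 0,"ax": 0,"ay": 0,"az": 0,"jaw": -1},{"x": 0,"y": 0,"z": 0,"ax": 0,"ay": 0,"az": 0,"jaw": -1},{"x": 0,"y": 0,"z": 0,"ax": 0,"ay": 0,"az": 0,"jaw": -1},{"x": 0,"y": 0,"z": 0,"ax": 0,"ay": 0,"az": 0,"jaw": -1},{"x": 0,"y": 0,"z": 0,"ax": 0,"ay": 0,"az": 0,"jaw": -1},{"x": 0,"y": 0,"z": 0,"ax": 0,"ay": 0,"az": 0,"jaw": -1},{"x": 0,"y": 0,"z": 0,"ax": 0,"ay": 0,"az": 0,"jaw": -1},{"x": 0,"y": 0,"z": 0,"ax": 0,"ay": 0,"az": 0,"jaw": -1},{"x": 0,"y": 0,"z": 0,"ax": 0,"ay": 0,"az": 0,"jaw": -1}]}}

```text
clock: 17.9
ee_pos: [0.5383, -0.2265, 0.0374]
tool_rot: [[-0.652, 0.758, 0.0], [0.758, 0.652, -0.0], [-0.0, 0.0, -1.0]]
force: [-0.1, -0.9, 2.7]
finger_gap: 0.401
grip_force: 20.0
```

The opening reads 35.3 mm where 30 is expected (the collar is 36), so I'm looking.

```bash
python3 go.py 0.5375 -0.2251 0.035 40.6; python3 - <<'E'
from h import *
q,_=cams.camera('scene');p,_=cams.camera('top')
a=cv2.resize(q[170:290,160:270],None,fx=4.6,fy=4.6,interpolation=2)
cv2.imwrite('pics/s5.png',a[:,:,::-1])
E
```

```text
clock 17.9 pos [ 0.5383 -0.2265  0.0374] yaw 40.68 q6 -64.7 gap 0.40102895507823405 F [-0.1 -0.9  2.7]
shift cm (tool axes) [0.16 0.04 0.24] az rad 0.001
```

View pics/s5.png

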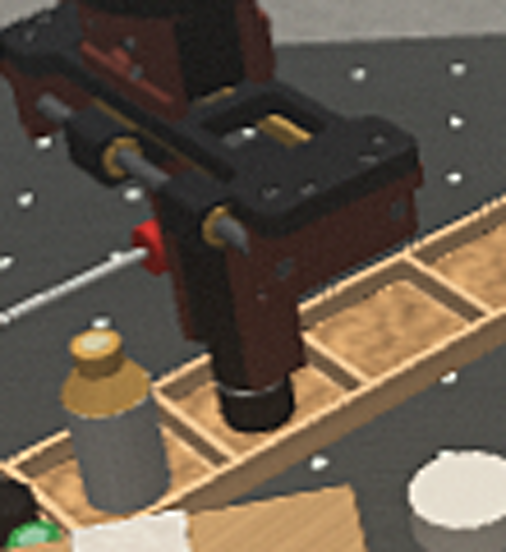

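s5 shows the tube's foot (257,405) standing flat on the cork, hidden above by the fingers, which bear on its collar. I'll open, rise, and grip the collar properly with the pads.

Request:
{"api": "step_arm", "payload": {"moves": [{"x": 0,"y": 0,"z": 0,"ax": 0,"ay": 0,"az": 0,"jaw": 0.1},{"x": 0,"y": 0,"z": 0,"ax": 0,"ay": 0,"az": 0,"jaw": 0.4},{"x": 0,"y": 0,"z": 0,"ax": 0,"ay": 0,"az": 0,"jaw": 0.4},{"x": 0,"y": 0,"z": 0,"ax": 0,"ay": 0,"az": 0,"jaw": 0.4},{"x": 0,"y": 0,"z": 0,"ax": 0,"ay": 0,"az": 0,"jaw": 0.4},{"x": 0,"y": 0,"z": -0.8,"ax": 0,"ay": 0,"az": 0,"jaw": 0.4},{"x": 0.1,"y": 0,"z": -0.8,"ax": 0,"ay": 0,"az": 0,"jaw": 0.4},{"x": 0,"y": 0,"z": -0.8,"ax": 0,"ay": 0,"az": 0,"jaw": 0.4},{"x": 0,"y": 0,"z": -0.6,"ax": 0,"ay": 0,"az": 0,"jaw": 0.4},{"x": 0,"y": 0,"z": 0,"ax": 0,"ay": 0,"az": 0,"jaw": 0.4}]}}

```text
clock: 18.83
ee_pos: [0.5385, -0.2262, 0.0692]
tool_rot: [[-0.652, 0.758, 0.003], [0.758, 0.652, -0.001], [-0.003, 0.001, -1.0]]
force: [0.1, -0.5, 0.3]
finger_gap: 0.701
grip_force: 0.0
```

Request:
{"api": "step_arm", "payload": {"moves": [{"x": 0,"y": 0,"z": 0,"ax": 0,"ay": 0,"az": 0,"jaw": -1},{"x": 0,"y": 0,"z": 0,"ax": 0,"ay": 0,"az": 0,"jaw": -1},{"x": 0,"y": 0,"z": 0,"ax": 0,"ay": 0,"az": 0,"jaw": -1},{"x": 0,"y": 0,"z": 0,"ax": 0,"ay": 0,"az": 0,"jaw": -1},{"x": 0,"y": 0,"z": 0,"ax": 0,"ay": 0,"az": 0,"jaw": -1},{"x": 0,"y": 0,"z": 0,"ax": 0,"ay": 0,"az": 0,"jaw": -1},{"x": 0,"y": 0,"z": 0,"ax": 0,"ay": 0,"az": 0,"jaw": -1},{"x": 0,"y": 0,"z": 0,"ax": 0,"ay": 0,"az": 0,"jaw": -1},{"x": 0,"y": 0,"z": 0,"ax": 0,"ay": 0,"az": 0,"jaw": -1},{"x": 0,"y": 0,"z": 0,"ax": 0,"ay": 0,"az": 0,"jaw": -1}]}}

```text
clock: 19.67
ee_pos: [0.5373, -0.2257, 0.0671]
tool_rot: [[-0.652, 0.758, -0.0], [0.758, 0.652, 0.0], [0.0, -0.0, -1.0]]
force: [0.3, 0.4, -0.7]
finger_gap: 0.403
grip_force: 20.0
```

Request:
{"api": "step_arm", "payload": {"moves": [{"x": 0,"y": 0,"z": -1,"ax": 0,"ay": 0,"az": 0,"jaw": -1},{"x": 0,"y": 0,"z": -2,"ax": 0,"ay": 0,"az": 0,"jaw": -1},{"x": 0,"y": 0,"z": -2,"ax": 0,"ay": 0,"az": 0,"jaw": -1},{"x": 1.2,"y": 1.1,"z": 0,"ax": 0,"ay": 0,"az": 0,"jaw": -1},{"x": 2.2,"y": 2.1,"z": 0,"ax": 0,"ay": 0,"az": 0,"jaw": -1},{"x": 2.2,"y": 2.1,"z": 0,"ax": 0,"ay": 0,"az": 0,"jaw": -1},{"x": 2.2,"y": 2.1,"z": 0,"ax": 0,"ay": 0,"az": 0,"jaw": -1},{"x": 2.2,"y": 2.1,"z": 0,"ax": 0,"ay": 0,"az": 0,"jaw": -1},{"x": 2.2,"y": 2.1,"z": 0,"ax": 0,"ay": 0,"az": 0,"jaw": -1},{"x": 2.2,"y": 2.1,"z": 0,"ax": 0,"ay": 0,"az": 0,"jaw": -1}]}}

```text
clock: 20.5
ee_pos: [0.5475, -0.0258, 0.118]
tool_rot: [[-0.652, 0.759, 0.001], [0.759, 0.652, -0.0], [-0.001, 0.001, -1.0]]
force: [0.4, 0.0, -0.4]
finger_gap: 0.403
grip_force: 20.0
```

Request:
{"api": "step_arm", "payload": {"moves": [{"x": 2.2,"y": 2.2,"z": 0,"ax": 0,"ay": 0,"az": 0,"jaw": -1},{"x": 2.2,"y": 2.2,"z": 0,"ax": 0,"ay": 0,"az": 0,"jaw": -1},{"x": 2.2,"y": 2.2,"z": 0,"ax": 0,"ay": 0,"az": 0,"jaw": -1},{"x": 2.2,"y": 2.2,"z": 0,"ax": 0,"ay": 0,"az": 0,"jaw": -1},{"x": 2.2,"y": 2.2,"z": 0,"ax": 0,"ay": 0,"az": 0,"jaw": -1},{"x": 2.1,"y": 2,"z": 0,"ax": 0,"ay": 0,"az": 0,"jaw": -1},{"x": 1.1,"y": 0.9,"z": 0,"ax": 0,"ay": 0,"az": 0,"jaw": -1},{"x": 0,"y": 0,"z": 0,"ax": 0,"ay": 0,"az": -0.049,"jaw": -1},{"x": 0,"y": 0,"z": 0,"ax": 0,"ay": 0,"az": 0,"jaw": -1},{"x": 0,"y": 0,"z": 0,"ax": 0,"ay": 0,"az": 0,"jaw": -1}]}}

```text
clock: 21.33
ee_pos: [0.5601, 0.1708, 0.1175]
tool_rot: [[-0.688, 0.726, -0.0], [0.726, 0.688, -0.0], [-0.0, -0.0, -1.0]]
force: [0.2, -0.4, -0.7]
finger_gap: 0.402
grip_force: 20.0
```

```bash
python3 go.py 0.5601 0.1711 0.066 43.4; python3 - <<'E'
from h import *
q,_=cams.camera('scene')
crop(q,370,140,140,160,3.6,'pics/s6.png')
E
```

```text
clock 21.33 pos [0.5601 0.1708 0.1175] yaw 43.44 q6 -27.6 gap 0.40249988470499853 F [ 0.2 -0.4 -0.7]
shift cm (tool axes) [0.02 0.02 5.15] az rad 0.001
```

View pics/s6.png

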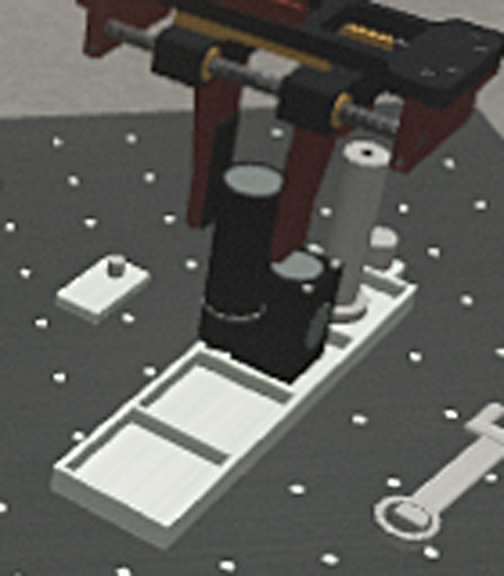

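s6 shows the tube (232,270) hanging upright above its bay, clear of the cube (290,320). Lowering.

Request:
{"api": "step_arm", "payload": {"moves": [{"x": 0,"y": 0,"z": 1,"ax": 0,"ay": 0,"az": 0,"jaw": -1},{"x": 0,"y": 0,"z": 1.2,"ax": 0,"ay": 0,"az": 0,"jaw": -1},{"x": 0,"y": 0,"z": 1.2,"ax": 0,"ay": 0,"az": 0,"jaw": -1},{"x": 0,"y": 0,"z": 0.8,"ax": 0,"ay": 0,"az": 0,"jaw": -1},{"x": 0,"y": 0,"z": 0.4,"ax": 0,"ay": 0,"az": 0,"jaw": -1},{"x": 0,"y": 0,"z": 0.2,"ax": 0,"ay": 0,"az": 0,"jaw": -1},{"x": 0,"y": 0,"z": 0.1,"ax": 0,"ay": 0,"az": 0,"jaw": -1},{"x": 0,"y": 0,"z": 0.1,"ax": 0,"ay": 0,"az": 0,"jaw": -1},{"x": 0,"y": 0,"z": 0.05,"ax": 0,"ay": 0,"az": 0,"jaw": -1},{"x": 0,"y": 0,"z": 0,"ax": 0,"ay": 0,"az": 0,"jaw": -1}]}}

```text
clock: 22.22
ee_pos: [0.5606, 0.1712, 0.067]
tool_rot: [[-0.688, 0.726, 0.001], [0.726, 0.688, 0.0], [-0.0, 0.001, -1.0]]
force: [-0.2, 0.8, -0.3]
finger_gap: 0.404
grip_force: 20.0
```

Request:
{"api": "step_arm", "payload": {"moves": [{"x": 0,"y": 0,"z": 0.05,"ax": 0,"ay": 0,"az": 0,"jaw": -1},{"x": 0,"y": 0,"z": 0,"ax": 0,"ay": 0,"az": 0,"jaw": -1},{"x": 0,"y": 0,"z": 0,"ax": 0,"ay": 0,"az": 0,"jaw": -1},{"x": 0,"y": 0,"z": 0,"ax": 0,"ay": 0,"az": 0,"jaw": -0.1},{"x": 0,"y": 0,"z": 0,"ax": 0,"ay": 0,"az": 0,"jaw": 0.3},{"x": 0,"y": 0,"z": 0,"ax": 0,"ay": 0,"az": 0,"jaw": 1},{"x": 0,"y": 0,"z": 0,"ax": 0,"ay": 0,"az": 0,"jaw": 1},{"x": 0,"y": 0,"z": 0,"ax": 0,"ay": 0,"az": 0,"jaw": 1},{"x": 0,"y": 0,"z": 0,"ax": 0,"ay": 0,"az": 0,"jaw": 1},{"x": 0,"y": 0,"z": 0,"ax": 0,"ay": 0,"az": 0,"jaw": 1}]}}

```text
clock: 23.05
ee_pos: [0.5603, 0.1711, 0.0662]
tool_rot: [[-0.688, 0.726, 0.0], [0.726, 0.688, -0.0], [-0.0, 0.0, -1.0]]
force: [0.1, -0.5, -0.8]
finger_gap: 0.865
grip_force: 0.0
```

Request:
{"api": "step_arm", "payload": {"moves": [{"x": 0,"y": 0,"z": -1.5,"ax": 0,"ay": 0,"az": 0,"jaw": 1},{"x": 0,"y": 0,"z": -2.5,"ax": 0,"ay": 0,"az": 0,"jaw": 1},{"x": 0,"y": 0,"z": -2.5,"ax": 0,"ay": 0,"az": 0,"jaw": 1},{"x": 0,"y": 0,"z": -2.5,"ax": 0,"ay": 0,"az": 0,"jaw": 1},{"x": -2.8,"y": -2.4,"z": 0,"ax": 0,"ay": 0,"az": 0,"jaw": 1},{"x": -2.8,"y": -2.4,"z": 0,"ax": 0,"ay": 0,"az": 0,"jaw": 1},{"x": -2.8,"y": -2.4,"z": 0,"ax": 0,"ay": 0,"az": 0,"jaw": 1},{"x": -2.8,"y": -2.4,"z": 0,"ax": 0,"ay": 0,"az": 0,"jaw": 1},{"x": -2.8,"y": -2.4,"z": 0,"ax": 0,"ay": 0,"az": 0,"jaw": 1},{"x": -2.8,"y": -2.4,"z": 0,"ax": 0,"ay": 0,"az": 0,"jaw": 1}]}}

```text
clock: 23.88
ee_pos: [0.5713, -0.0516, 0.1563]
tool_rot: [[-0.688, 0.725, 0.0], [0.725, 0.688, -0.0], [-0.0, 0.0, -1.0]]
force: [0.6, 0.5, -0.1]
finger_gap: 1.001
grip_force: 0.0
```

Request:
{"api": "step_arm", "payload": {"moves": [{"x": -2.8,"y": -2.4,"z": 0,"ax": 0,"ay": 0,"az": 0,"jaw": 1},{"x": -2.8,"y": -2.4,"z": 0,"ax": 0,"ay": 0,"az": 0,"jaw": 1},{"x": -2.8,"y": -2.4,"z": 0,"ax": 0,"ay": 0,"az": 0,"jaw": 1},{"x": -2.8,"y": -2.4,"z": 0,"ax": 0,"ay": 0,"az": 0,"jaw": 1},{"x": -2.8,"y": -2.4,"z": 0,"ax": 0,"ay": 0,"az": 0,"jaw": 1},{"x": -2.8,"y": -2.4,"z": 0,"ax": 0,"ay": 0,"az": 0,"jaw": 1},{"x": 0,"y": 0,"z": 0,"ax": 0,"ay": 0,"az": 0.049,"jaw": 1},{"x": 0,"y": 0,"z": 1,"ax": 0,"ay": 0,"az": 0,"jaw": 1},{"x": 0,"y": 0,"z": 0,"ax": 0,"ay": 0,"az": 0,"jaw": 1},{"x": 0,"y": 0,"z": 0,"ax": 0,"ay": 0,"az": 0,"jaw": 1}]}}

```text
clock: 24.72
ee_pos: [0.5817, -0.2696, 0.1449]
tool_rot: [[-0.653, 0.757, -0.002], [0.757, 0.653, 0.001], [0.003, -0.001, -1.0]]
force: [0.3, -0.7, 0.3]
finger_gap: 1.002
grip_force: 0.0
```

```bash
python3 go.py 0.5793 -0.2719 0.026 40.6; python3 - <<'E'
from h import *
q,_=cams.camera('scene')
a=cv2.resize(q[120:300,370:540],None,fx=2.3,fy=2.3);b=cv2.resize(q[120:300,110:290],None,fx=2.3,fy=2.3)
cv2.imwrite('pics/s7.png',np.hstack([b,a])[:,:,::-1])
E
```

```text
clock 24.72 pos [ 0.5817 -0.2696  0.1449] yaw 40.79 q6 -66.7 gap 1.0020400396011706 F [ 0.3 -0.7  0.3]
shift cm (tool axes) [-0.05 -0.32 11.89] az rad 0.003
```

View pics/s7.png

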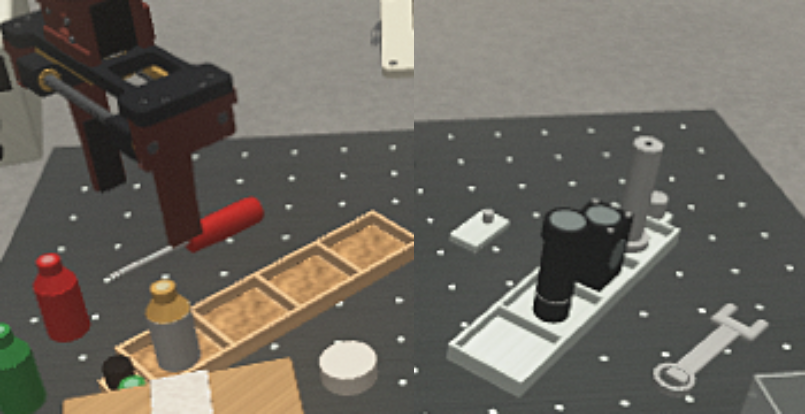

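s7 shows the tube (553,265), cube and post standing in the rack. The gripper is above the brass objective (170,325), with the red (60,300) and green (20,370) ones apart. Descending.

Request:
{"api": "step_arm", "payload": {"moves": [{"x": -0.05,"y": -0.3,"z": 1,"ax": 0,"ay": 0,"az": 0,"jaw": 1},{"x": 0,"y": 0,"z": 1.7,"ax": 0,"ay": 0,"az": 0,"jaw": 1},{"x": 0,"y": 0,"z": 1.7,"ax": 0,"ay": 0,"az": 0,"jaw": 1},{"x": 0,"y": 0,"z": 1.7,"ax": 0,"ay": 0,"az": 0,"jaw": 1},{"x": 0,"y": 0,"z": 1.7,"ax": 0,"ay": 0,"az": 0,"jaw": 1},{"x": 0,"y": 0,"z": 1.7,"ax": 0,"ay": 0,"az": 0,"jaw": 1},{"x": 0,"y": 0,"z": 1.4,"ax": 0,"ay": 0,"az": 0,"jaw": 1},{"x": 0,"y": 0,"z": 0.8,"ax": 0,"ay": 0,"az": 0,"jaw": 1},{"x": 0,"y": 0,"z": 0.1,"ax": 0,"ay": 0,"az": 0,"jaw": 1},{"x": 0,"y": 0,"z": 0,"ax": 0,"ay": 0,"az": 0,"jaw": 0.2}], "grip_force": 20}}

```text
clock: 25.6
ee_pos: [0.5805, -0.2729, 0.0278]
tool_rot: [[-0.652, 0.758, -0.001], [0.758, 0.652, 0.0], [0.001, -0.0, -1.0]]
force: [-0.6, 0.0, -0.4]
finger_gap: 0.955
grip_force: 0.0
```

Request:
{"api": "step_arm", "payload": {"moves": [{"x": 0,"y": 0,"z": 0,"ax": 0,"ay": 0,"az": 0,"jaw": -1},{"x": 0,"y": 0,"z": 0,"ax": 0,"ay": 0,"az": 0,"jaw": -1},{"x": 0,"y": 0,"z": 0,"ax": 0,"ay": 0,"az": 0,"jaw": -1},{"x": 0,"y": 0,"z": 0,"ax": 0,"ay": 0,"az": 0,"jaw": -1},{"x": 0,"y": 0,"z": 0,"ax": 0,"ay": 0,"az": 0,"jaw": -1},{"x": 0,"y": 0,"z": 0,"ax": 0,"ay": 0,"az": 0,"jaw": -1},{"x": 0,"y": 0,"z": 0,"ax": 0,"ay": 0,"az": 0,"jaw": -1},{"x": 0,"y": 0,"z": 0,"ax": 0,"ay": 0,"az": 0,"jaw": -1},{"x": 0,"y": 0,"z": 0,"ax": 0,"ay": 0,"az": 0,"jaw": -1},{"x": 0,"y": 0,"z": 0,"ax": 0,"ay": 0,"az": 0,"jaw": -1}]}}

```text
clock: 26.43
ee_pos: [0.5806, -0.2732, 0.0282]
tool_rot: [[-0.652, 0.758, -0.0], [0.758, 0.652, 0.0], [0.0, -0.0, -1.0]]
force: [-0.5, 0.0, 1.3]
finger_gap: 0.369
grip_force: 20.0
```

Request:
{"api": "step_arm", "payload": {"moves": [{"x": 0,"y": 0,"z": -0.5,"ax": 0,"ay": 0,"az": 0,"jaw": -1},{"x": 0,"y": 0,"z": -1,"ax": 0,"ay": 0,"az": 0,"jaw": -1},{"x": 0,"y": 0,"z": -1.5,"ax": 0,"ay": 0,"az": 0,"jaw": -1},{"x": 0,"y": 0,"z": -1.5,"ax": 0,"ay": 0,"az": 0,"jaw": -1},{"x": 0,"y": 0,"z": -0.5,"ax": 0,"ay": 0,"az": 0,"jaw": -1},{"x": 1.2,"y": 1.2,"z": 0,"ax": 0,"ay": 0,"az": 0,"jaw": -1},{"x": 2.2,"y": 2.1,"z": 0,"ax": 0,"ay": 0,"az": 0,"jaw": -1},{"x": 2.2,"y": 2.1,"z": 0,"ax": 0,"ay": 0,"az": 0,"jaw": -1},{"x": 2.2,"y": 2.1,"z": 0,"ax": 0,"ay": 0,"az": 0,"jaw": -1},{"x": 2.2,"y": 2.1,"z": 0,"ax": 0,"ay": 0,"az": 0,"jaw": -1}]}}

```text
clock: 27.27
ee_pos: [0.5877, -0.1328, 0.0782]
tool_rot: [[-0.652, 0.759, -0.0], [0.759, 0.652, 0.0], [0.0, -0.0, -1.0]]
force: [-0.2, 1.0, -1.9]
finger_gap: 0.372
grip_force: 20.0
```

Request:
{"api": "step_arm", "payload": {"moves": [{"x": 2.2,"y": 2.2,"z": 0,"ax": 0,"ay": 0,"az": 0,"jaw": -1},{"x": 2.2,"y": 2.2,"z": 0,"ax": 0,"ay": 0,"az": 0,"jaw": -1},{"x": 2.2,"y": 2.2,"z": 0,"ax": 0,"ay": 0,"az": 0,"jaw": -1},{"x": 2.2,"y": 2.2,"z": 0,"ax": 0,"ay": 0,"az": 0,"jaw": -1},{"x": 2.2,"y": 2.1,"z": 0,"ax": 0,"ay": 0,"az": 0,"jaw": -1},{"x": 2.2,"y": 2.1,"z": 0,"ax": 0,"ay": 0,"az": 0,"jaw": -1},{"x": 2.2,"y": 2.1,"z": 0,"ax": 0,"ay": 0,"az": 0,"jaw": -1},{"x": 1.5,"y": 1.5,"z": 0,"ax": 0,"ay": 0,"az": 0,"jaw": -1},{"x": 0.8,"y": 0.7,"z": 0,"ax": 0,"ay": 0,"az": 0,"jaw": -1},{"x": 0,"y": 0,"z": 0,"ax": 0,"ay": 0,"az": -0.049,"jaw": -1}]}}

```text
clock: 28.1
ee_pos: [0.6036, 0.1149, 0.0782]
tool_rot: [[-0.69, 0.724, -0.0], [0.724, 0.69, 0.0], [0.0, 0.0, -1.0]]
force: [-0.0, -0.8, -2.2]
finger_gap: 0.37
grip_force: 20.0
```

```bash
python3 - <<'E'
from h import *
q,_=cams.camera('scene')
crop(q,370,140,140,160,3.6,'pics/s8.png')
E
python3 go.py 0.6048 0.1239 0.027 43.4
```

```text
clock 28.15 pos [0.6034 0.1137 0.0781] yaw 43.89 q6 -34.3 gap 0.37087323369900865 F [ 0.3 -0.4 -1.5]
shift cm (tool axes) [0.64 0.81 5.11] az rad 0.009
```

View pics/s8.png

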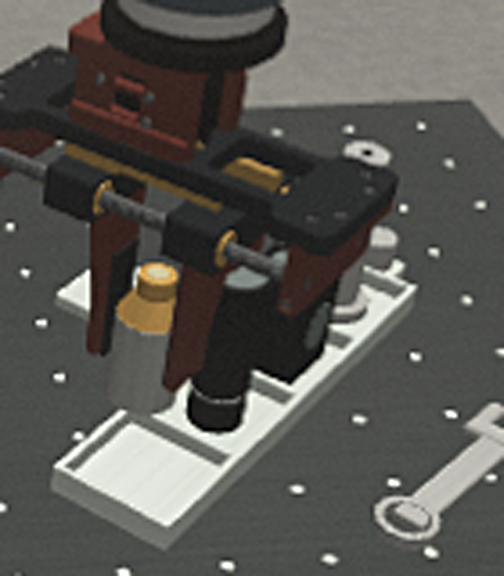

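s8 shows the objective (145,350) held upright and not touching the tube. It's slightly short of the last bay, so I'm correcting by 0.6/0.8 cm and lowering.

Request:
{"api": "step_arm", "payload": {"moves": [{"x": 0.6,"y": 0.8,"z": 0,"ax": 0,"ay": 0,"az": 0.009,"jaw": -1},{"x": 0,"y": 0,"z": 1,"ax": 0,"ay": 0,"az": 0,"jaw": -1},{"x": 0,"y": 0,"z": 1.2,"ax": 0,"ay": 0,"az": 0,"jaw": -1},{"x": 0,"y": 0,"z": 1.2,"ax": 0,"ay": 0,"az": 0,"jaw": -1},{"x": 0,"y": 0,"z": 0.8,"ax": 0,"ay": 0,"az": 0,"jaw": -1},{"x": 0,"y": 0,"z": 0.4,"ax": 0,"ay": 0,"az": 0,"jaw": -1},{"x": 0,"y": 0,"z": 0.2,"ax": 0,"ay": 0,"az": 0,"jaw": -1},{"x": 0,"y": 0,"z": 0.1,"ax": 0,"ay": 0,"az": 0,"jaw": -1},{"x": 0,"y": 0,"z": 0.1,"ax": 0,"ay": 0,"az": 0,"jaw": -1},{"x": 0,"y": 0,"z": 0,"ax": 0,"ay": 0,"az": 0,"jaw": -1}]}}

```text
clock: 28.98
ee_pos: [0.606, 0.122, 0.0284]
tool_rot: [[-0.682, 0.732, 0.001], [0.732, 0.682, 0.0], [-0.0, 0.0, -1.0]]
force: [-0.2, -1.0, -2.3]
finger_gap: 0.372
grip_force: 20.0
```

```bash
python3 go.py 0.6048 0.1239 0.027 43.4
```

```text
clock 28.98 pos [0.606  0.122  0.0284] yaw 42.96 q6 -32.7 gap 0.37155419799992484 F [-0.2 -1.  -2.3]
shift cm (tool axes) [0.22 0.04 0.14] az rad -0.008
```

Request:
{"api": "step_arm", "payload": {"moves": [{"x": 0,"y": 0,"z": 0.05,"ax": 0,"ay": 0,"az": 0,"jaw": -1},{"x": 0,"y": 0,"z": 0.05,"ax": 0,"ay": 0,"az": 0,"jaw": -1},{"x": 0,"y": 0,"z": 0.02,"ax": 0,"ay": 0,"az": 0,"jaw": -1},{"x": 0,"y": 0,"z": 0,"ax": 0,"ay": 0,"az": 0,"jaw": -1},{"x": 0,"y": 0,"z": 0,"ax": 0,"ay": 0,"az": 0,"jaw": -0.1},{"x": 0,"y": 0,"z": 0,"ax": 0,"ay": 0,"az": 0,"jaw": 0.3},{"x": 0,"y": 0,"z": 0,"ax": 0,"ay": 0,"az": 0,"jaw": 1},{"x": 0,"y": 0,"z": 0,"ax": 0,"ay": 0,"az": 0,"jaw": 1},{"x": 0,"y": 0,"z": 0,"ax": 0,"ay": 0,"az": 0,"jaw": 1},{"x": 0,"y": 0,"z": 0,"ax": 0,"ay": 0,"az": 0,"jaw": 1}]}}

```text
clock: 29.82
ee_pos: [0.6058, 0.122, 0.027]
tool_rot: [[-0.682, 0.732, 0.0], [0.732, 0.682, 0.0], [-0.0, 0.0, -1.0]]
force: [-0.5, -0.1, -0.5]
finger_gap: 0.788
grip_force: 0.0
```

Request:
{"api": "step_arm", "payload": {"moves": [{"x": 0,"y": 0,"z": 0,"ax": 0,"ay": 0,"az": 0,"jaw": 1},{"x": 0,"y": 0,"z": -1.5,"ax": 0,"ay": 0,"az": 0,"jaw": 1},{"x": 0,"y": 0,"z": -3,"ax": 0,"ay": 0,"az": 0,"jaw": 1},{"x": 0,"y": 0,"z": -3.5,"ax": 0,"ay": 0,"az": 0,"jaw": 1},{"x": 0,"y": 0,"z": -3.5,"ax": 0,"ay": 0,"az": 0,"jaw": 1},{"x": -3.5,"y": 0,"z": -1,"ax": 0,"ay": 0,"az": 0,"jaw": 1},{"x": -3.5,"y": 0,"z": -1,"ax": 0,"ay": 0,"az": 0,"jaw": 1},{"x": -3.5,"y": 0,"z": 0,"ax": 0,"ay": 0,"az": 0,"jaw": 1},{"x": -2,"y": 0,"z": 0,"ax": 0,"ay": 0,"az": 0,"jaw": 1},{"x": 0,"y": 0,"z": 0,"ax": 0,"ay": 0,"az": 0,"jaw": 1}]}}

```text
clock: 30.65
ee_pos: [0.6936, 0.0273, 0.1625]
tool_rot: [[-0.679, 0.734, 0.003], [0.734, 0.679, -0.001], [-0.002, 0.002, -1.0]]
force: [-0.7, -0.2, -0.1]
finger_gap: 0.998
grip_force: 0.0
```

```bash
python3 - <<'E'
from h import *
q,_=cams.camera('scene');p,_=cams.camera('top')
a=cv2.resize(q[140:320,370:530],None,fx=2.4,fy=2.4);b=cv2.resize(p[170:350,80:260],None,fx=2.4,fy=2.4)
cv2.imwrite('pics/s9.png',np.hstack([a,b])[:,:,::-1]);print(r.get_state()['finger_gap'],r.get_state()['ee_pos'])
E
```

```text
0.9982633494986448 [0.69058962 0.03013707 0.16144992]
```

View pics/s9.png

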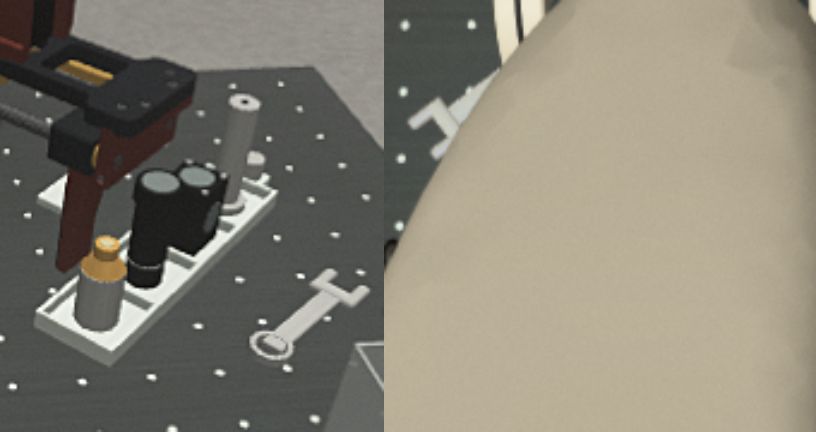

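s9 shows all four upright, one to a bay. From the steel knob (255,160) they run post (240,150), cube (198,210), tube (150,230), objective (100,285), with the gripper clear. Handing in.

```bash
python3 -c "
from plant import r
print(r.finish_job())"
```

```text
the job is handed in; nothing more can be done
None
```

The job is handed in at about 31 s on the robot's clock: the last picture shows all four parts upright in the rack, one to a bay, running post, cube, tube, objective outward from its knob.

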